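# Weigh the watch case from behind the supplies

## Robot

A 7-joint arm with a two-finger parallel gripper is mounted at the origin on the work surface. World frame = base frame: x ahead of the robot, y to its left, z up, the work surface at z = 0. Lengths are in m, angles in rad, forces in N, time in s.
With the tool pointing down it reaches from about 0.425 to 0.875 m from the base axis. Payload 9.9 kg.
Tool frame: the origin (TCP) lies at the very end of the fingers, on their centre line; the grasp point (between the pads) lies 19 mm behind it; z points along the fingers, y is the line along which they close (so a half turn about z gives the same grasp; the last joint's range is limited). The gripper opens to 85 mm and grips with 20 to 120 N. Pads are 22 mm wide; open, the fingers measure 114 mm over their backs; the gripper's body (76 mm by 85 mm) begins 54 mm behind the grasp point. The pads swing forward as they close: fully open they stand 13 mm farther back than shut.
Start: joints at [-1.366, 0.576, 0.025, 1.437, -0.015, 1.129, -0.057], TCP at [0.192, 0.647, 0.231] pointing down, gripper open.
Joint ranges: [-2.76, 2.76], [-0.34, 2.15], [-1.52, 1.57], [0.19, 2.46], [-1.09, 4.23], [0.17, 1.99], [-2.82, 2.82]. Speed limits (rad/s): [2.22, 2.22, 3.01, 3.01, 3.14, 3.14, 3.14].

## Interface

Orientations are given as a 3x3 rotation matrix whose columns are the frame's x, y, z axes.
In Python, from workcell import env, eyes gives the robot as it stands.
- The arm moves only by the tool play_rows, never from a script. Its argument "steps" is text: rows parted by semicolons, each of 7 numbers parted by spaces: the turn, a rotation vector about the tool's x, y, z in degrees, then the shift along the tool's x, y, z in cm, then the finger opening in cm, from 0 to 8.54. In form: wx wy wz dx dy dz hand; .... A call has 1 to 20 rows; each row is the pose to reach, as a shift and turn from the pose commanded when the call began, along the tool's axes at that moment; what a row does not reach only later rows make up. A row lasts 1/8 s, in which the tool goes at most 62.5 mm and 10.7 degrees, less where a joint would pass 70% of its speed; a pose out of reach is approached as far as the arm can. A call with a gripper value outside its range is refused whole. The fingers move at their own pace and stop on an object; "newtons" is the grip in N (left out, the last holds). Time passes only in rows, so rows that repeat a pose let the fingers close. It gives the time, the measured TCP pose, the force, the opening and the grip force at its end, in the units of the state.
- env.get_obs(): the state, without advancing time (a new reading comes with each control period).
- eyes.grab_frame(name): name is "scene" or "top" or "wrist"; returns (picture, depth): 400x640x3 uint8, blue, green, red; 400x640 float32, m along the optical axis (not along the pixel's ray), 0 where there is no reading.
- eyes.camera_params(name): a dict with "fx", "fy", "cx", "cy" (pixels), "k1" (the pictures are not rectified: a ray, as slopes to the right and down, at radius r is drawn at 1 + k1 r^2 times it, then the intrinsics apply), "R" (3x3) and "t" (3): a world point X has camera coordinates R X + t. Camera axes: x right, y down, z forward; pixel columns grow to the right and rows downward; lengths in m; the calibration is good to about 2 mm. A picture is of the moment at which its call begins: read the wrist's pose just before it. camera_params takes no time and is no camera call; for the wrist camera it gives the pose at the moment of the call.
- env.job_done(): hands the job in; it is judged then, once.
The state is a dict: "time": time; "qpos": joint angles; "dq": joint speeds; "joint_efforts": joint torques, N m; "ee_pos": TCP position; "tool_rot": TCP orientation; "wrist_force": force on the tool from outside, world axes, zero at the start; "wrist_torque": the same for the moment, N m; "grip_width": finger opening in m; "grasp_force": force on a finger pad.
Only numpy, scipy, OpenCV 4.12 (cv2) and the standard library are available. Lean on these libraries where they do the work, as an engineer would, in place of code of your own. Each camera call takes 0.05 s, during which the arm holds its last target. There are 200 camera calls.

## Task

Stand the white bottle, the swab box and the amber jar out of the grey caddy into the blue tray, all three together, and only then take the steel watch case from behind them and lay it flat, right way up, in the middle of the scale's round pan. With the case on the pan, put the three containers back upright in the caddy, each centred on the very spot where it stood at the start. Set things down rather than dropping or toppling them, and leave the little tin, the abrasive stick and the tweezers where they are.

Things in the scene. Friction and masses are not known exactly. Their poses are not given: they have to be found in the camera images.
- bottle: White plastic dispenser bottle, round, loose: body 48 mm across from its foot to 70 mm up, narrow steel cap above, 96 mm high in all. Origin: centre of its foot; z up along the bottle. 0.1 to 0.16 kg. Starts upright on one of the caddy's three spots.
- swabs: Clear square box full of white cotton swabs, loose: 46 x 46 mm, box 86 mm high, swab tips stick out to 95 mm; rigid. Origin: centre of its underside; x and y parallel to its sides, z up. About 0.1 to 0.14 kg. Starts upright on one of the three spots, about square to the caddy.
- jar: Amber glass jar with a black lid, round, loose: 48 mm across (lid 49 mm, from 72 mm up), 88 mm high. Origin: centre of its foot; z up along the jar. About 0.15 to 0.23 kg. Starts upright on one of the three spots.
- case: Bare steel watch case, loose: low round drum 42 mm across, 13 mm high, dark opening on top; two pairs of lugs reach 25 mm from the centre along +x and -x, the plain round flanks face +y and -y. Origin: centre of its underside, z up. 0.06 kg. Starts flat on the caddy floor about 25 mm behind its centre (caddy +x), hemmed in by the three containers.
- caddy: Grey shallow caddy, fixed: 135 (x) by 205 mm (y), walls 4 mm thick and 14 mm high, floor top 4 mm above its origin. Origin: centre of its underside; x points away from the robot at yaw 0. Three like dark discs, 58 mm across, at (-34, 0), (0, 68), (0, -68) mm in its x, y are the spots; each holds one container at the start (which on which changes), within about 3 mm of the centre.
- tray: Blue shallow tray with a white floor, the empty side area, fixed: 290 mm (x) by 120 mm (y), walls 4 mm thick and 14 mm high, floor top 4 mm above its origin. Origin: centre of its underside on the bench, x along its length, z up. Stands to the left or the right of the caddy.
- scale: Yellow bench scale, fixed, with a round flat aluminium pan 104 mm across; pan's top is 38 mm above the origin and does not move. Origin: on the bench right under the pan's centre; z up; the display lies towards -x. Stands on the other side of the caddy from the tray.
- tin: Little round aluminium tin with a brass lid, 27 mm across, 16 mm high, loose, in a back corner of the caddy, just behind the spot at its -y end; to be left alone. Origin: centre of its underside.
- stick: Blue abrasive stick lying on the bench in front of the caddy (robot's side), 18 x 110 x 9 mm, long along its y, loose; to be left alone. Origin: centre of its underside.
- tweezers: Steel tweezers lying flat on the bench in front of the caddy, 120 mm long along y, 12 mm wide, 8 mm high, loose; to be left alone. Origin: on their underside near the middle.
Mind the look-alikes: they are no part of the job. Of the things like the case, leave any that is green; of the rest the smaller one is meant.

How it is judged:
On the way, in this order (a step that is already met when the one before it is completed fails the run):
1. bottle, swab box and jar all stand released in the blue tray, the watch case still lying where it was (x of bottle in the frame of tray between -0.13 and 0.13 m and y of bottle in the frame of tray between -0.045 and 0.045 m and z of each of bottle, swabs, jar in the frame of tray below 0.012 m and angle between each of bottle, swabs, jar's own z axis and vertical below 0.15 rad and contact force between each of bottle, swabs, jar and the fingers below 0.1 N and linear speed of each of bottle, swabs, jar below 0.03 m/s and x of swabs in the frame of tray between -0.13 and 0.13 m and y of swabs in the frame of tray between -0.045 and 0.045 m and x of jar in the frame of tray between -0.13 and 0.13 m and y of jar in the frame of tray between -0.045 and 0.045 m and distance of case from where it was at the start of the episode below 0.02 m), for 0.2 s.
2. the watch case lies flat and released in the middle of the scale's pan, the three containers still standing in the tray (horizontal distance between case and scale below 0.015 m and z of case in the frame of scale between 0.034 and 0.044 m and angle between each of case, bottle, swabs, jar's own z axis and vertical below 0.15 rad and linear speed of each of case, bottle, swabs, jar below 0.03 m/s and contact force between each of case, bottle, swabs, jar and the fingers below 0.1 N and x of bottle in the frame of tray between -0.13 and 0.13 m and y of bottle in the frame of tray between -0.045 and 0.045 m and z of each of bottle, swabs, jar in the frame of tray below 0.012 m and x of swabs in the frame of tray between -0.13 and 0.13 m and y of swabs in the frame of tray between -0.045 and 0.045 m and x of jar in the frame of tray between -0.13 and 0.13 m and y of jar in the frame of tray between -0.045 and 0.045 m), for 0.2 s.
At the end, for the whole second after the job is handed in: The watch case lies flat, right way up, on the scale's pan with its centre within 15 mm of the pan's; bottle, swab box and jar stand upright in the caddy, each within 14 mm of where it stood at the start; all released and at rest (horizontal distance between case and scale below 0.015 m and z of case in the frame of scale between 0.034 and 0.044 m and angle between each of case, bottle, swabs, jar's own z axis and vertical below 0.15 rad and linear speed of each of case, bottle, swabs, jar below 0.03 m/s and contact force between each of case, bottle, swabs, jar and the fingers below 0.1 N and distance of each of bottle, swabs, jar from where it was at the start of the episode below 0.014 m); the robot touches nothing.
It fails at once if the tin, the abrasive stick or the tweezers pushed more than 15 mm from their places (distance of any of tin, stick, tweezers from where it was at the start of the episode above 0.015 m).
It fails at once if a container toppled (angle between any of bottle, swabs, jar's own z axis and vertical above 0.6 rad).
It fails at once if a container or the watch case dropped: in the air well above any resting place (5 cm for containers, 10 cm for the case) with no finger on it ((height (world z) of bottle above 0.05 m and contact force between bottle and the fingers below 0.01 N) or (height (world z) of swabs above 0.05 m and contact force between swabs and the fingers below 0.01 N) or (height (world z) of jar above 0.05 m and contact force between jar and the fingers below 0.01 N) or (height (world z) of case above 0.1 m and contact force between case and the fingers below 0.01 N)).
It also fails if it takes over 144 s, if anything falls off the work surface, if the arm or the gripper's body presses on something with over 40 N, if the wrist force passes 120 N, or if a joint passes its speed limit or range.

## Working session

There is one attempt and no reset: what is moved stays moved. The work goes in short steps, Python scripts to look and compute and a tool call to move; the robot and the scene stay as the last step left them, time stands still between calls to the robot, and variables do not carry over. Pictures are saved under pics/ and viewed, at most 14 in all, crops included, and the job is handed in when it is done.

Besides the shell and the picture viewer there is one more tool, called after "Request:" by a JSON object that holds its "method" and its "body", one argument or row to a line. play_rows: Moves the arm, as the interface text tells. Its arguments: {"type":"object","properties":{"steps":{"type":"string"},"newtons":{"type":"number"}},"required":["steps"]}

```bash
ls; mkdir -p pics
cat > h.py <<'E'
import numpy as np, cv2
from workcell import env, eyes
def cam(n):
    c=eyes.camera_params(n); return c
def ray(c,u,v):
    d=np.array([(u-c['cx'])/c['fx'],(v-c['cy'])/c['fy']]); s=d.copy()
    for _ in range(20): s=d/(1+c['k1']*(s@s))
    R=np.array(c['R']);t=np.array(c['t'])
    return -R.T@t, R.T@np.array([s[0],s[1],1.])
def onz(c,u,v,z):
    o,d=ray(c,u,v); return o+d*(z-o[2])/d[2]
def pt(c,u,v,dep):
    o,d=ray(c,u,v); return o+d*dep
E
python3 - <<'E'
from h import *
o=env.get_obs(); print({k:np.round(v,3).tolist() for k,v in o.items()})
for n in ('scene','top'):
    p,d=eyes.grab_frame(n); cv2.imwrite(f'pics/{n}0.png',p); np.save(f'{n}0.npy',d); print(n,cam(n))
E
```

```text
pics
{'time': 0.0, 'qpos': [-1.366, 0.577, 0.025, 1.438, -0.015, 1.129, -0.056], 'dq': [-0.001, -0.001, -0.001, -0.002, 0.001, 0.001, 0.002], 'joint_efforts': [0.001, -76.575, 2.25, -28.597, 0.015, 0.012, 0.0], 'ee_pos': [0.192, 0.647, 0.23], 'tool_rot': [[-0.959, 0.285, -0.0], [0.285, 0.959, -0.002], [-0.0, -0.002, -1.0]], 'wrist_force': [-0.31, 0.006, 0.303], 'wrist_torque': [0.011, 0.032, 0.049], 'grasp_force': 0.0, 'grip_width': 0.085}
scene {'fx': 388.3210552343218, 'fy': 388.3210552343218, 'cx': 315.8118867694239, 'cy': 202.91890302406767, 'k1': 0.015007273212531464, 'R': array([[ 0.48070352,  0.8768708 , -0.00466132],
       [ 0.6145463 , -0.34067872, -0.71152713],
       [-0.62550537,  0.33916899, -0.70264317]]), 't': array([-0.26816343, -0.30793891,  1.19693886])}
top {'fx': 443.57254241150804, 'fy': 443.57254241150804, 'cx': 323.00222187082244, 'cy': 206.3929616919456, 'k1': -0.10039757263710415, 'R': array([[-0.01718018, -0.99984133,  0.00470667],
       [-0.97862227,  0.0158503 , -0.20505418],
       [ 0.20494704, -0.00812892, -0.97873931]]), 't': array([0.00745049, 0.55086731, 0.93304814])}
```

View pics/top0.png

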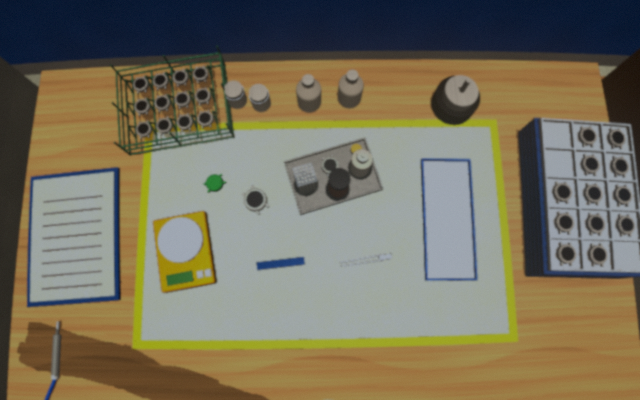

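View pics/scene0.png

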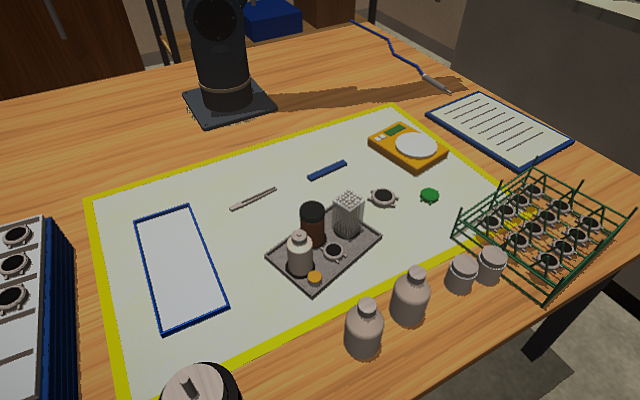

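The top view shows: caddy at (333,177) with the swab box (305,175), jar (339,182), bottle (362,160) and case (330,165). The tray is at (448,220), the pan at (180,240), and the look-alikes are at (255,199) and (214,183). Next I'll measure them.

```bash
cat >> h.py <<'E'
def cloud(c,dep):
    h,w=dep.shape; v,u=np.mgrid[0:h,0:w].astype(float)
    K=np.array([[c['fx'],0,c['cx']],[0,c['fy'],c['cy']],[0,0,1]])
    s=cv2.undistortPoints(np.stack([u.ravel(),v.ravel()],1)[:,None],K,np.array([c['k1'],0,0,0.]))[:,0]
    P=np.c_[s,np.ones(len(s))]*dep.reshape(-1,1)
    return ((P-c['t'])@c['R']).reshape(h,w,3)
E
python3 - <<'E'
from h import *
for n in ('top','scene'):
    c=cam(n); p=cv2.imread(f'pics/{n}0.png'); d=np.load(f'{n}0.npy'); X=cloud(c,d); hsv=cv2.cvtColor(p,cv2.COLOR_BGR2HSV)
    print(n)
    reg=(X[...,0]>.3)&(X[...,0]<.75)&(abs(X[...,1])<.45)&(d>0)
    z=X[...,2]
    print('bench z',np.median(z[reg]))
    for lo,hi in ((.06,.11),(.03,.05),(.011,.026)):
        m=(reg&(z>lo)&(z<hi)).astype(np.uint8)
        k,l,st,ce=cv2.connectedComponentsWithStats(m)
        for i in range(1,k):
            if st[i,4]>15:
                q=X[l==i]; print(lo,st[i].tolist(),ce[i].round(1),'min',q.min(0).round(3),'max',q.max(0).round(3),'med',np.median(q,0).round(3), p[l==i].mean(0).round())
    # tray: blue in region
    m=(reg&(hsv[...,0]>100)&(hsv[...,0]<130)&(hsv[...,1]>120)).astype(np.uint8)
    k,l,st,ce=cv2.connectedComponentsWithStats(m)
    for i in range(1,k):
        if st[i,4]>30:
            v,u=np.nonzero(l==i); q=np.array([onz(c,a,b,.014 if st[i,4]>150 else .009)[:2] for a,b in zip(u,v)]).astype(np.float32)
            print('blue',st[i],cv2.minAreaRect(q),X[l==i][:,2].max())
c=cam('top');p=cv2.imread('pics/top0.png')
cv2.imwrite('pics/crop.png',cv2.resize(p[130:230,270:400],None,fx=6,fy=6,interpolation=cv2.INTER_CUBIC))
E
```

```text
top
bench z 0.0020676951448360546
0.06 [213, 123, 17, 9, 40] [222.9 127.8] min [0.732 0.212 0.06 ] max [0.749 0.25  0.094] med [0.737 0.221 0.064] [61. 99. 84.]
0.06 [127, 125, 5, 7, 19] [129.3 127.6] min [0.736 0.444 0.062] max [0.75  0.45  0.083] med [0.742 0.447 0.072] [39. 65. 68.]
0.06 [135, 131, 77, 14, 136] [173. 137.] min [0.706 0.255 0.06 ] max [0.733 0.433 0.091] med [0.72  0.342 0.062] [76. 99. 83.]
0.06 [351, 149, 21, 22, 367] [360.9 159.5] min [ 0.631 -0.112  0.06 ] max [ 0.679 -0.066  0.103] med [ 0.649 -0.087  0.08 ] [128. 141. 140.]
0.06 [292, 162, 26, 29, 496] [305.  175.8] min [0.588 0.011 0.06 ] max [0.644 0.065 0.104] med [0.612 0.037 0.091] [120. 122. 119.]
0.06 [328, 168, 22, 25, 422] [338.6 179.5] min [ 0.581 -0.059  0.06 ] max [ 0.63  -0.014  0.097] med [ 0.603 -0.037  0.092] [49. 52. 53.]
0.03 [180, 127, 11, 6, 25] [184.9 129.1] min [0.741 0.31  0.04 ] max [0.75  0.335 0.05 ] med [0.745 0.321 0.048] [ 79.  98. 105.]
0.03 [140, 128, 12, 11, 37] [146.3 134.2] min [0.727 0.404 0.042] max [0.75  0.431 0.05 ] med [0.733 0.413 0.047] [68. 86. 95.]
0.03 [160, 128, 1
[... 6330 characters left out ...]
 [317.7 241.2] min [ 0.622 -0.047  0.011] max [ 0.631 -0.019  0.026] med [ 0.629 -0.034  0.019] [22. 32. 50.]
0.011 [320, 241, 27, 21, 336] [333.  250.8] min [ 0.634 -0.039  0.011] max [0.687 0.003 0.021] med [ 0.664 -0.02   0.018] [74. 79. 86.]
0.011 [288, 260, 34, 25, 290] [308.5 273.9] min [ 0.652 -0.112  0.011] max [ 0.712 -0.069  0.026] med [ 0.693 -0.086  0.021] [ 52.  97. 124.]
blue [308 160  39  21 193] ((0.43965408205986023, 0.09715688228607178), (0.020517608150839806, 0.10793381184339523), 5.405545711517334) 0.013477311523652204
blue [ 133  203   97  135 1085] ((0.5337128639221191, -0.2940428853034973), (0.1191970556974411, 0.296367347240448), 88.4951400756836) 0.017786961698286693
```

View pics/crop.png

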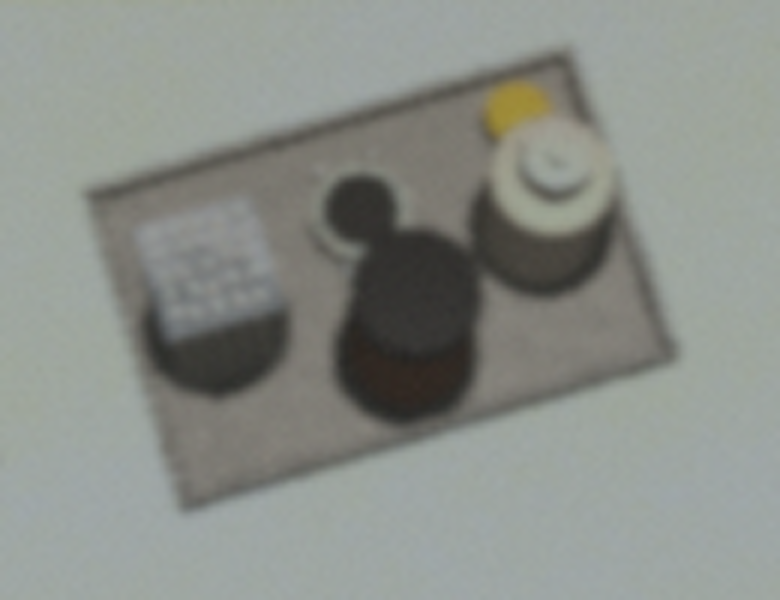

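Run:
```python
from h import *
c=cam('top')
q=np.array([onz(c,*u,.014)[:2] for u in ((284.7,161.7),(365,138.3),(383,189.2),(300.5,214.7))])
print(q.round(4)); print([np.linalg.norm(q[i]-q[i-1]).round(4) for i in range(4)])
r=cv2.minAreaRect(q.astype(np.float32)); print(r)
ctr=q.mean(0)
yv=(q[0]-q[1])+(q[3]-q[2]); a=np.arctan2(-yv[0],yv[1]); print('yaw from y edge',np.degrees(a))
xv=(q[0]-q[3])+(q[1]-q[2]); print('from x',np.degrees(np.arctan2(xv[1],xv[0])))
R=lambda a:np.array([[np.cos(a),-np.sin(a)],[np.sin(a),np.cos(a)]])
for s in ((-.034,0),(0,.068),(0,-.068),(.025,0)): print(s,(ctr+R(a)@s).round(4))
# container fits from both clouds: upper parts
for n in('top','scene'):
    c=cam(n); p=cv2.imread(f'pics/{n}0.png'); X=cloud(c,np.load(f'{n}0.npy'));z=X[...,2]
    for nm,ct,lo,hi in (('swabs',(.618,.039),.085,.103),('jar',(.606,-.036),.084,.096),('bottle',(.656,-.089),.066,.08),('cap',(.656,-.089),.092,.105),('case',(.662,-.019),.012,.026),('tin',(.70,-.083),.017,.026),('pan',(.483,.323),.034,.043)):
        m=(np.hypot(X[...,0]-ct[0],X[...,1]-ct[1])<(.06 if nm=='pan' else .04 if nm=='swabs' else .033))&(z>lo)&(z<hi)
        q=X[m][:,:2].astype(np.float32)
        print(n,nm,m.sum(),'circ',np.round(cv2.minEnclosingCircle(q)[0],4),round(cv2.minEnclosingCircle(q)[1],4),'rect',[np.round(t,4) for t in cv2.minAreaRect(q)],'z',np.median(z[m]).round(4))
    hsv=cv2.cvtColor(p,cv2.COLOR_BGR2HSV)
    m=(X[...,1]<-.22)&(X[...,1]>-.37)&(X[...,0]>.37)&(X[...,0]<.69)&(hsv[...,1]>100)
    v,u=np.nonzero(m); q=np.array([onz(c,a_,b_,.014)[:2] for a_,b_ in zip(u,v)],np.float32); print('tray',cv2.minAreaRect(q))
    m=(X[...,1]>-.12)&(X[...,1]<.0)&(X[...,0]>.37)&(X[...,0]<.52)&(z>.006)
    print('tweezers',m.sum(),X[m].min(0),X[m].max(0))
```

```text
[[ 0.6703  0.0874]
 [ 0.7265 -0.1065]
 [ 0.599  -0.1442]
 [ 0.5411  0.0505]]
[np.float64(0.1344), np.float64(0.2019), np.float64(0.1329), np.float64(0.2031)]
((0.6342846751213074, -0.02787889540195465), (0.1343809813261032, 0.20312783122062683), 16.458703994750977)
yaw from y edge 16.372329251948877
from x 16.191018405929317
(-0.034, 0) [ 0.6016 -0.0378]
(0, 0.068) [0.6151 0.037 ]
(0, -0.068) [ 0.6534 -0.0935]
(0.025, 0) [ 0.6582 -0.0212]
top swabs 433 circ [0.6165 0.0378] 0.0315 rect [array([0.6165, 0.0373]), array([0.0467, 0.0459]), np.float64(16.5579)] z 0.0916
top jar 369 circ [ 0.606  -0.0367] 0.0245 rect [array([ 0.6059, -0.0366]), array([0.0472, 0.0458]), np.float64(1.9229)] z 0.0927
top bottle 167 circ [ 0.6553 -0.0897] 0.0247 rect [array([ 0.6542, -0.0891]), array([0.0461, 0.0464]), np.float64(46.5453)] z 0.077
top cap 128 circ [ 0.6554 -0.0895] 0.0143 rect [array([ 0.6552, -0.0891]), array([0.0264, 0.0265]), np.float64(18.4126)] z 0.0975
top case 199 circ [ 0.6617 -0.0191] 0.0244 rect [array([ 0.6643, -0.0162]), array([0.041 , 0.0385]), np.float64(37.4768)] z 0.018
top tin 
[... 866 characters left out ...]
558 -0.0894] 0.0148 rect [array([ 0.6564, -0.0891]), array([0.0273, 0.0269]), np.float64(49.9356)] z 0.0982
scene case 322 circ [ 0.6606 -0.0177] 0.0274 rect [array([ 0.661 , -0.0182]), array([0.0492, 0.0419]), np.float64(12.6671)] z 0.018
scene tin 193 circ [ 0.6936 -0.0783] 0.0321 rect [array([ 0.6935, -0.0783]), array([0.0532, 0.0357]), np.float64(19.8206)] z 0.0212
scene pan 856 circ [0.4853 0.3252] 0.0539 rect [array([0.4859, 0.3258]), array([0.1035, 0.1033]), np.float64(20.9891)] z 0.0399
tray ((0.5339346528053284, -0.2940496504306793), (0.11925976723432541, 0.29713261127471924), 88.48332977294922)
tweezers 102 [ 0.42131554 -0.11981698  0.00605405] [ 0.44697194 -0.03750902  0.01020451]
```

```bash
cat >> h.py <<'E'
def rel(*targets, ydeg=16.4):
    "rows from present pose to targets (x,y,z) with tool y at ydeg (mod 180), tool down"
    o=env.get_obs(); R=np.array(o['tool_rot']); p=np.array(o['ee_pos'])
    a=np.radians(ydeg); y=np.array([np.cos(a),np.sin(a),0])
    if y@R[:,1]<0: y=-y
    z=np.array([0,0,-1.]); T=np.c_[np.cross(y,z),y,z]
    w=np.degrees(cv2.Rodrigues(R.T@T)[0].ravel())
    print('t',round(o['time'],2),'pos',p.round(4),'w',w.round(1),'j',np.round(o['qpos'],2).tolist(),'grip',round(o['grip_width'],4),round(o['grasp_force'],1))
    for t in targets: print(t,(R.T@(np.array(t)-p)*100).round(2))
E
python3 -c "
from h import *
rel((.606,-.036,.25),(.606,-.036,.16))"
```

```text
t 0.1 pos [0.1921 0.6467 0.2306] w [-0.1  0.  57.1] j [-1.37, 0.58, 0.02, 1.44, -0.02, 1.13, -0.06] grip 0.0854 0.0
(0.606, -0.036, 0.25) [-59.11 -53.66  -1.86]
(0.606, -0.036, 0.16) [-59.11 -53.64   7.14]
```

Request:
{"method": "play_rows", "body": {
  "steps": "-0.1 0 57 -59.1 -53.7 -1.9 8.54;-0.1 0 57 -59.1 -53.7 -1.9 8.54;-0.1 0 57 -59.1 -53.7 -1.9 8.54;-0.1 0 57 -59.1 -53.7 -1.9 8.54;-0.1 0 57 -59.1 -53.7 -1.9 8.54;-0.1 0 57 -59.1 -53.7 -1.9 8.54;-0.1 0 57 -59.1 -53.7 -1.9 8.54;-0.1 0 57 -59.1 -53.7 -1.9 8.54;-0.1 0 57 -59.1 -53.7 -1.9 8.54;-0.1 0 57 -59.1 -53.7 -1.9 8.54;-0.1 0 57 -59.1 -53.7 -1.9 8.54;-0.1 0 57 -59.1 -53.7 -1.9 8.54;-0.1 0 57 -59.1 -53.7 -1.9 8.54;-0.1 0 57 -59.1 -53.7 -1.9 8.54;-0.1 0 57 -59.1 -53.7 -1.9 8.54;-0.1 0 57 -59.1 -53.7 -1.9 8.54;-0.1 0 57 -59.1 -53.7 -1.9 8.54;-0.1 0 57 -59.1 -53.7 -1.9 8.54;-0.1 0 57 -59.1 -53.7 -1.9 8.54;-0.1 0 57 -59.1 -53.7 -1.9 8.54",
  "newtons": 30
}}

```text
time: 2.6
ee_pos: [0.6058, -0.036, 0.2504]
tool_rot: [[-0.283, 0.959, 0.001], [0.959, 0.283, 0.001], [0.001, 0.002, -1.0]]
wrist_force: [-0.5, 0.6, -0.5]
grip_width: 0.0852
grasp_force: 0.0
```

```bash
python3 -c "
from h import *
rel((.606,-.036,.12),(.606,-.036,.035))
p,d=eyes.grab_frame('wrist'); c=cam('wrist'); np.save('w1.npy',d); cv2.imwrite('pics/w1.png',p)
import pickle; pickle.dump(c,open('w1.pkl','wb'))
"
```

```text
t 2.6 pos [ 0.6058 -0.036   0.2504] w [ 0.1 -0.   0.1] j [-0.28, 0.48, 0.41, 1.61, -0.21, 1.09, 0.48] grip 0.0852 0.0
(0.606, -0.036, 0.12) [-2.000e-02 -1.000e-02  1.304e+01]
(0.606, -0.036, 0.035) [-2.000e-02 -2.000e-02  2.154e+01]
```

View pics/w1.png

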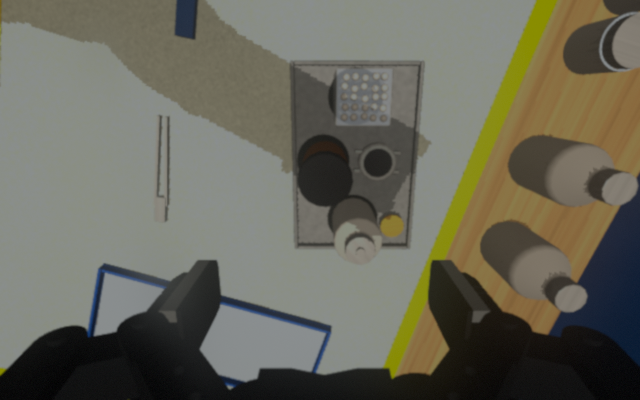

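The wrist view shows the jar at (325,178), the bottle at (358,240), the swabs at (363,97) and the case at (378,162), with its lugs along caddy x. I'll check these positions using wrist depth.

```bash
python3 -c "
from h import *
import pickle
c=pickle.load(open('w1.pkl','rb')); X=cloud(c,np.load('w1.npy')); z=X[...,2]
for nm,ct,lo,hi,r in (('swabs',(.618,.039),.085,.103,.04),('jar',(.606,-.036),.084,.096,.033),('bottle',(.656,-.089),.066,.08,.033),('cap',(.656,-.089),.092,.105,.033),('case',(.662,-.019),.0135,.025,.033),('tin',(.705,-.083),.016,.026,.024)):
    m=(np.hypot(X[...,0]-ct[0],X[...,1]-ct[1])<r)&(z>lo)&(z<hi); q=X[m][:,:2].astype(np.float32)
    print(nm,m.sum(),np.round(cv2.minEnclosingCircle(q)[0],4),round(cv2.minEnclosingCircle(q)[1],4),[np.round(t,4) for t in cv2.minAreaRect(q)],z[m].mean().round(4))
"
```

```text
swabs 3288 [0.618  0.0422] 0.0318 [array([0.6183, 0.042 ]), array([0.0459, 0.0461]), np.float64(16.5461)] 0.0923
jar 2415 [ 0.6069 -0.0338] 0.0248 [array([ 0.6068, -0.0335]), array([0.0483, 0.0477]), np.float64(17.1423)] 0.0922
bottle 886 [ 0.6561 -0.086 ] 0.0242 [array([ 0.6555, -0.084 ]), array([0.0471, 0.0425]), np.float64(29.5168)] 0.0757
cap 699 [ 0.6566 -0.0862] 0.0141 [array([ 0.6565, -0.0862]), array([0.0265, 0.0274]), np.float64(18.8841)] 0.0974
case 1160 [ 0.6633 -0.0139] 0.0234 [array([ 0.6629, -0.0156]), array([0.0434, 0.0412]), np.float64(10.4195)] 0.0175
tin 426 [ 0.6996 -0.0791] 0.0135 [array([ 0.6998, -0.0789]), array([0.0263, 0.0255]), np.float64(60.9795)] 0.0204
```

Request:
{"method": "play_rows", "body": {
  "steps": "0.1 0 0 0 0 6 8.54;0.1 0 0 0 0 12 8.54;0.1 0 0 0 0 16 8.54;0.1 0 0 0 0 19 8.54;0.1 0 0 0 0 21 8.54;0.1 0 0 0 0 21.5 8.54;0.1 0 0 0 0 21.5 6;0.1 0 0 0 0 21.5 0;0.1 0 0 0 0 21.5 0;0.1 0 0 0 0 21.5 0;0.1 0 0 0 0 21.5 0;0.1 0 0 0 0 21.5 0;0.1 0 0 0 0 21.5 0",
  "newtons": 30
}}

```text
time: 4.28
ee_pos: [0.6068, -0.0359, 0.0364]
tool_rot: [[-0.283, 0.959, 0.001], [0.959, 0.283, 0.001], [0.0, 0.002, -1.0]]
wrist_force: [-0.8, 1.2, 6.2]
grip_width: 0.047
grasp_force: 30.2
```

```bash
python3 -c "
from h import *
rel((.606,-.036,.165),(.532,-.295,.165),(.532,-.295,.037))"
```

```text
t 4.28 pos [ 0.6068 -0.0359  0.0364] w [ 0.1 -0.   0. ] j [-0.2, 0.72, 0.3, 1.83, -0.33, 0.63, 0.58] grip 0.047 30.2
(0.606, -0.036, 0.165) [ 1.000e-02 -6.000e-02 -1.286e+01]
(0.532, -0.295, 0.165) [-22.73 -14.49 -12.89]
(0.532, -0.295, 0.037) [-22.74 -14.51  -0.09]
```

Request:
{"method": "play_rows", "body": {
  "steps": "0 0 0 0 0 -2 0;0 0 0 0 0 -6 0;0 0 0 0 0 -11 0;0 0 0 0 0 -13 0;0 0 0 -2 -1.3 -13 0;0 0 0 -6 -3.8 -13 0;0 0 0 -11 -7 -13 0;0 0 0 -16 -10.2 -13 0;0 0 0 -20 -12.7 -13 0;0 0 0 -22 -14 -13 0;0 0 0 -22.7 -14.5 -13 0;0 0 0 -22.7 -14.5 -13 0;0 0 0 -22.7 -14.5 -9 0;0 0 0 -22.7 -14.5 -5 0;0 0 0 -22.7 -14.5 -2.5 0;0 0 0 -22.7 -14.5 -1 0;0 0 0 -22.7 -14.5 -0.4 0;0 0 0 -22.7 -14.5 -0.2 0;0 0 0 -22.7 -14.5 -0.2 0;0 0 0 -22.7 -14.5 -0.1 0"
}}

```text
time: 6.78
ee_pos: [0.5317, -0.2948, 0.0369]
tool_rot: [[-0.283, 0.959, 0.001], [0.959, 0.283, 0.0], [-0.0, 0.001, -1.0]]
wrist_force: [0.1, -0.3, -2.7]
grip_width: 0.0473
grasp_force: 31.5
```

```bash
python3 -c "
from h import *
rel((.532,-.295,.037),(.532,-.295,.165),(.6175,.04,.165),(.6175,.04,.036))"
```

```text
t 6.78 pos [ 0.5317 -0.2948  0.0369] w [0. 0. 0.] j [0.25, 0.72, 0.29, 1.83, -0.32, 0.64, 1.02] grip 0.0473 31.5
(0.532, -0.295, 0.037) [-0.03  0.02 -0.01]
(0.532, -0.295, 0.165) [ -0.03   0.03 -12.81]
(0.6175, 0.04, 0.165) [ 29.68  17.72 -12.8 ]
(0.6175, 0.04, 0.036) [29.68 17.71  0.1 ]
```

Request:
{"method": "play_rows", "body": {
  "steps": "0 0 0 0 0 0.1 0;0 0 0 0 0 0.1 5;0 0 0 0 0 0.1 5.5;0 0 0 0 0 0.1 7;0 0 0 0 0 0.1 8.54;0 0 0 0 0 -3 8.54;0 0 0 0 0 -9 8.54;0 0 0 0 0 -13 8.54;0 0 0 3 2 -13 8.54;0 0 0 8 5 -13 8.54;0 0 0 13.5 8 -13 8.54;0 0 0 19 11 -13 8.54;0 0 0 24 14 -13 8.54;0 0 0 28 16.6 -13 8.54;0 0 0 29.7 17.7 -13 8.54;0 0 0 29.7 17.7 -13 8.54;0 0 0 29.7 17.7 -13 8.54"
}}

```text
time: 8.9
ee_pos: [0.6166, 0.038, 0.1664]
tool_rot: [[-0.281, 0.96, -0.001], [0.96, 0.281, -0.001], [-0.0, -0.001, -1.0]]
wrist_force: [-0.6, -0.1, 0.0]
grip_width: 0.0857
grasp_force: 0.0
```

```bash
python3 -c "
from h import *
rel((.6175,.04,.165),(.6175,.04,.035))"
```

```text
t 8.9 pos [0.6166 0.038  0.1664] w [-0.   0.  -0.1] j [-0.38, 0.58, 0.39, 1.69, -0.26, 0.92, 0.4] grip 0.0857 0.0
(0.6175, 0.04, 0.165) [0.17 0.14 0.14]
(0.6175, 0.04, 0.035) [ 0.17  0.15 13.14]
```

Request:
{"method": "play_rows", "body": {
  "steps": "0 0 0 0 0 0 8.54;0 0 0 0 0 4 8.54;0 0 0 0 0 8 8.54;0 0 0 0 0 11 8.54;0 0 0 0 0 12.5 8.54;0 0 0 0 0 13 8.54;0 0 0 0 0 13 6;0 0 0 0 0 13 0;0 0 0 0 0 13 0;0 0 0 0 0 13 0;0 0 0 0 0 13 0;0 0 0 0 0 13 0"
}}

```text
time: 10.4
ee_pos: [0.6175, 0.0404, 0.0375]
tool_rot: [[-0.283, 0.959, 0.001], [0.959, 0.283, 0.001], [0.001, 0.001, -1.0]]
wrist_force: [-1.1, -0.2, 5.8]
grip_width: 0.0458
grasp_force: 24.1
```

```bash
python3 -c "
from h import *
rel((.6175,.04,.165),(.439,-.294,.165),(.439,-.294,.037))"
```

```text
t 10.4 pos [0.6175 0.0404 0.0375] w [ 0.1 -0.   0.1] j [-0.33, 0.74, 0.31, 1.8, -0.34, 0.66, 0.46] grip 0.0458 24.1
(0.6175, 0.04, 0.165) [ -0.03   0.   -12.75]
(0.439, -0.294, 0.165) [-27.01 -26.58 -12.81]
(0.439, -0.294, 0.037) [-2.702e+01 -2.660e+01 -1.000e-02]
```

Request:
{"method": "play_rows", "body": {
  "steps": "0 0 0 0 0 -2 0;0 0 0 0 0 -6 0;0 0 0 0 0 -11 0;0 0 0 0 0 -13 0;0 0 0 -2 -2 -13 0;0 0 0 -6 -5.9 -13 0;0 0 0 -10 -9.8 -13 0;0 0 0 -14 -13.8 -13 0;0 0 0 -18 -17.7 -13 0;0 0 0 -22 -21.6 -13 0;0 0 0 -25 -24.6 -13 0;0 0 0 -27 -26.6 -13 0;0 0 0 -27 -26.6 -13 0;0 0 0 -27 -26.6 -9 0;0 0 0 -27 -26.6 -5 0;0 0 0 -27 -26.6 -2.5 0;0 0 0 -27 -26.6 -1 0;0 0 0 -27 -26.6 -0.4 0;0 0 0 -27 -26.6 -0.1 0;0 0 0 -27 -26.6 0 0"
}}

```text
time: 12.9
ee_pos: [0.4387, -0.294, 0.0374]
tool_rot: [[-0.283, 0.959, 0.001], [0.959, 0.283, 0.0], [0.0, 0.001, -1.0]]
wrist_force: [-3.2, 3.2, 17.1]
grip_width: 0.0458
grasp_force: 26.2
```

```bash
python3 -c "
from h import *
rel((.439,-.294,.165),(.656,-.088,.165),(.656,-.088,.036))"
```

```text
t 12.9 pos [ 0.4387 -0.294   0.0374] w [ 0.1 -0.   0.1] j [0.32, 0.64, 0.28, 2.04, -0.35, 0.5, 1.14] grip 0.0458 26.2
(0.439, -0.294, 0.165) [-1.000e-02  4.000e-02 -1.276e+01]
(0.656, -0.088, 0.165) [ 13.6   26.68 -12.73]
(0.656, -0.088, 0.036) [13.6  26.67  0.17]
```

Request:
{"method": "play_rows", "body": {
  "steps": "0 0 0 0 0 -0.1 0;0 0 0 0 0 -0.1 5;0 0 0 0 0 -0.1 5.5;0 0 0 0 0 -0.1 7;0 0 0 0 0 -0.1 8.54;0 0 0 0 0 -3 8.54;0 0 0 0 0 -9 8.54;0 0 0 0 0 -13 8.54;0 0 0 1.5 3 -13 8.54;0 0 0 4 8 -13 8.54;0 0 0 7 13.6 -13 8.54;0 0 0 10 19.3 -13 8.54;0 0 0 12.3 24 -13 8.54;0 0 0 13.6 26.7 -13 8.54;0 0 0 13.6 26.7 -13 8.54;0 0 0 13.6 26.7 -13 8.54;0 0 0 13.6 26.7 -13 8.54"
}}

```text
time: 15.02
ee_pos: [0.6551, -0.0894, 0.1665]
tool_rot: [[-0.281, 0.96, -0.001], [0.96, 0.281, 0.0], [0.0, -0.001, -1.0]]
wrist_force: [0.2, -0.5, 0.0]
grip_width: 0.0853
grasp_force: 0.0
```

```bash
python3 -c "
from h import *
rel((.656,-.088,.165),(.656,-.088,.035))"
```

```text
t 15.03 pos [ 0.6551 -0.0894  0.1665] w [-0.  -0.  -0.1] j [-0.16, 0.64, 0.4, 1.57, -0.28, 0.99, 0.6] grip 0.0853 0.0
(0.656, -0.088, 0.165) [0.11 0.12 0.15]
(0.656, -0.088, 0.035) [ 0.1   0.13 13.15]
```

Request:
{"method": "play_rows", "body": {
  "steps": "0 0 0 0 0 0 8.54;0 0 0 0 0 4 8.54;0 0 0 0 0 8 8.54;0 0 0 0 0 11 8.54;0 0 0 0 0 12.5 8.54;0 0 0 0 0 13 8.54;0 0 0 0 0 13 6;0 0 0 0 0 13 0;0 0 0 0 0 13 0;0 0 0 0 0 13 0;0 0 0 0 0 13 0;0 0 0 0 0 13 0"
}}

```text
time: 16.52
ee_pos: [0.6565, -0.088, 0.0375]
tool_rot: [[-0.283, 0.959, 0.001], [0.959, 0.283, 0.001], [0.0, 0.002, -1.0]]
wrist_force: [-1.7, -0.0, 6.4]
grip_width: 0.0471
grasp_force: 30.8
```

```bash
python3 -c "
from h import *
rel((.656,-.088,.165),(.625,-.297,.165),(.625,-.297,.037))"
```

```text
t 16.52 pos [ 0.6565 -0.088   0.0375] w [ 0.1 -0.   0.1] j [-0.13, 0.79, 0.33, 1.68, -0.35, 0.74, 0.66] grip 0.0471 30.8
(0.656, -0.088, 0.165) [  0.02  -0.03 -12.75]
(0.625, -0.297, 0.165) [-19.15  -8.93 -12.76]
(0.625, -0.297, 0.037) [-19.15  -8.94   0.04]
```

Request:
{"method": "play_rows", "body": {
  "steps": "0 0 0 0 0 -2 0;0 0 0 0 0 -6 0;0 0 0 0 0 -11 0;0 0 0 0 0 -13 0;0 0 0 -2 -1 -13 0;0 0 0 -6 -2.8 -13 0;0 0 0 -10 -4.7 -13 0;0 0 0 -14 -6.5 -13 0;0 0 0 -17.5 -8.2 -13 0;0 0 0 -19.1 -8.9 -13 0;0 0 0 -19.1 -8.9 -13 0;0 0 0 -19.1 -8.9 -9 0;0 0 0 -19.1 -8.9 -5 0;0 0 0 -19.1 -8.9 -2.5 0;0 0 0 -19.1 -8.9 -1 0;0 0 0 -19.1 -8.9 -0.4 0;0 0 0 -19.1 -8.9 -0.1 0;0 0 0 -19.1 -8.9 0 0;0 0 0 -19.1 -8.9 0 0"
}}

```text
time: 18.9
ee_pos: [0.6252, -0.2961, 0.0376]
tool_rot: [[-0.283, 0.959, 0.001], [0.959, 0.283, 0.001], [0.0, 0.001, -1.0]]
wrist_force: [-1.8, 3.1, 6.2]
grip_width: 0.0476
grasp_force: 32.0
```

Request:
{"method": "play_rows", "body": {
  "steps": "0 0 0 0 0 0 5;0 0 0 0 0 0 5.5;0 0 0 0 0 0 7;0 0 0 0 0 0 8.54;0 0 0 0 0 -3 8.54;0 0 0 0 0 -9 8.54;0 0 0 0 0 -15 8.54;0 0 0 0 0 -20 8.54;0 0 0 0 0 -22 8.54"
}}

```text
time: 20.02
ee_pos: [0.6255, -0.2972, 0.26]
tool_rot: [[-0.283, 0.959, 0.004], [0.959, 0.283, -0.001], [-0.003, 0.003, -1.0]]
wrist_force: [0.3, -0.7, -0.4]
grip_width: 0.0852
grasp_force: 0.0
```

Run:
```python
from h import *
rel((.65,-.02,.26))
p,d=eyes.grab_frame('top');c=cam('top');cv2.imwrite('pics/top1.png',p); X=cloud(c,d);z=X[...,2]
for nm,ct,lo,hi,r in (('case',(.662,-.019),.0135,.025,.033),('swabs',(.439,-.294),.085,.103,.04),('jar',(.532,-.295),.084,.096,.033),('cap',(.625,-.297),.092,.105,.033)):
    m=(np.hypot(X[...,0]-ct[0],X[...,1]-ct[1])<r)&(z>lo)&(z<hi); q=X[m][:,:2].astype(np.float32)
    print(nm,m.sum(),np.round(cv2.minEnclosingCircle(q)[0],4),round(cv2.minEnclosingCircle(q)[1],4),[np.round(t,4) for t in cv2.minAreaRect(q)],z[m].mean().round(4))
```

```text
t 20.02 pos [ 0.6255 -0.2972  0.26  ] w [0.2 0.1 0. ] j [0.15, 0.61, 0.41, 1.35, -0.25, 1.22, 0.87] grip 0.0852 0.0
(0.65, -0.02, 0.26) [25.89 10.2  -0.03]
case 220 [ 0.6603 -0.0193] 0.0251 [array([ 0.6611, -0.0187]), array([0.043 , 0.0382]), np.float64(25.6564)] 0.0178
swabs 0 [0. 0.] 0.0 [array([0., 0.]), array([0., 0.]), np.float64(0.0)] nan
jar 31 [ 0.5397 -0.2792] 0.0147 [array([ 0.541 , -0.2769]), array([0.0062, 0.0291]), np.float64(59.5066)] 0.0925
cap 129 [ 0.6252 -0.2976] 0.0144 [array([ 0.6256, -0.2978]), array([0.0265, 0.026 ]), np.float64(24.2973)] 0.0979<stdin>:6: RuntimeWarning: Mean of empty slice.
  ret = ret.dtype.type(ret / rcount)
```

View pics/top1.png

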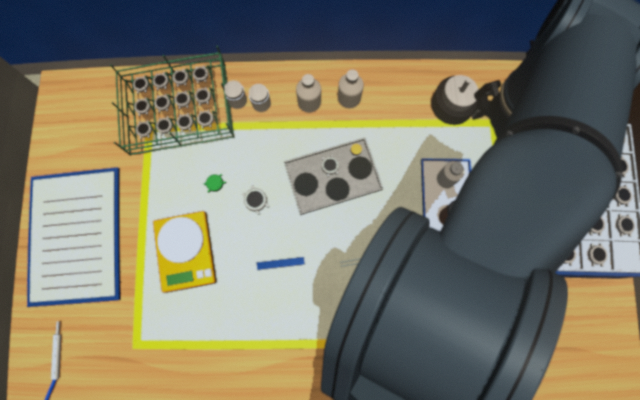

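Request:
{"method": "play_rows", "body": {
  "steps": "0 0 90 26 10.3 4 8.54;0 0 90 26 10.3 4 8.54;0 0 90 26 10.3 4 8.54;0 0 90 26 10.3 4 8.54;0 0 90 26 10.3 4 8.54;0 0 90 26 10.3 4 8.54;0 0 90 26 10.3 4 8.54;0 0 90 26 10.3 4 8.54;0 0 90 26 10.3 4 8.54;0 0 90 26 10.3 4 8.54;0 0 90 26 10.3 4 8.54;0 0 90 26 10.3 4 8.54"
}}

```text
time: 21.58
ee_pos: [0.6498, -0.0179, 0.2162]
tool_rot: [[0.959, 0.284, -0.001], [0.284, -0.959, 0.001], [-0.0, -0.001, -1.0]]
wrist_force: [0.4, 0.3, -0.3]
grip_width: 0.0852
grasp_force: 0.0
```

Run:
```python
from h import *
rel((.661,-.018,.2),ydeg=106.4)
c=cam('wrist'); p,d=eyes.grab_frame('wrist');cv2.imwrite('pics/w2.png',p); np.save('w2.npy',d); X=cloud(c,d);z=X[...,2]
m=(np.hypot(X[...,0]-.661,X[...,1]+.018)<.033)&(z>.012)&(z<.025); q=X[m][:,:2].astype(np.float32)
print(m.sum(),cv2.minEnclosingCircle(q),cv2.minAreaRect(q),z[m].max())
# lug direction: mean of angle-doubled points beyond 21.5mm
ce=np.array(cv2.minEnclosingCircle(q)[0]); r=q-ce; n=np.hypot(*r.T); f=n>.0222; a=np.arctan2(r[f,1],r[f,0]); print(f.sum(),np.degrees(np.angle(np.exp(2j*a).mean()))/2, np.histogram(np.degrees(a),12,(-180,180))[0])
for nm,ct,lo,hi,r in (('swabs',(.439,-.294),.085,.103,.04),('jar',(.532,-.295),.084,.096,.033),('cap',(.625,-.297),.092,.105,.033)):
    m=(np.hypot(X[...,0]-ct[0],X[...,1]-ct[1])<r)&(z>lo)&(z<hi); print(nm,m.sum(), X[m].mean(0) if m.any() else '')
```

```text
t 21.57 pos [ 0.6498 -0.0179  0.2162] w [-0.1  0.   0.1] j [-0.5, 0.69, 0.85, 1.55, -0.55, 1.16, -0.83] grip 0.0852 0.0
(0.661, -0.018, 0.2) [1.07 0.33 1.62]
1504 ((0.6607295870780945, -0.015676528215408325), 0.02744772471487522) ((0.6607682108879089, -0.015952397137880325), (0.049000781029462814, 0.04227340221405029), 13.992862701416016) 0.019786212524703244
56 14.014930063580438 [ 0 10  0  0  0 15  0 18  0  0  0 13]
swabs 0 
jar 0 
cap 674 [ 0.6252549  -0.28852552  0.09655822]
```

View pics/w2.png

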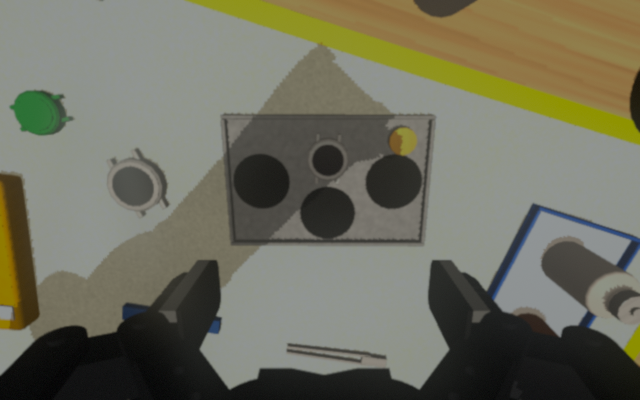

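Request:
{"method": "play_rows", "body": {
  "steps": "0 0 2.4 1.1 0.2 4 5.4;0 0 2.4 1.1 0.2 8 5.4;0 0 2.4 1.1 0.2 11.5 5.4;0 0 2.4 1.1 0.2 13.5 5.4;0 0 2.4 1.1 0.2 14.5 5.4;0 0 2.4 1.1 0.2 14.5 5.4;0 0 2.4 1.1 0.2 14.5 5.4"
}}

```text
time: 22.5
ee_pos: [0.6616, -0.0167, 0.0725]
tool_rot: [[0.97, 0.243, 0.001], [0.243, -0.97, 0.001], [0.001, -0.0, -1.0]]
wrist_force: [1.4, -0.2, 0.3]
grip_width: 0.0537
grasp_force: 0.0
```

Run:
```python
from h import *
rel((.661,-.017,.006),ydeg=104)
o=env.get_obs();c=cam('wrist'); p,d=eyes.grab_frame('wrist');cv2.imwrite('pics/w3.png',p); X=cloud(c,d)
L=(X-o['ee_pos'])@np.array(o['tool_rot']) 
f=(abs(L[...,0])<.016)&(abs(L[...,1])<.05)&(L[...,2]>-.05)&(L[...,2]<.03)&(d>0)
for s in(-1,1):
    q=L[f&(s*L[...,1]>0)]; print(s,len(q), q[:,2].max() if len(q) else '', np.percentile(q,[1,50,99],axis=0).round(4).tolist() if len(q) else '')
z=X[...,2]
m=(np.hypot(X[...,0]-.661,X[...,1]+.018)<.033)&(z>.0125)&(z<.023); q=X[m][:,:2].astype(np.float32)
print(m.sum(),cv2.minEnclosingCircle(q),cv2.minAreaRect(q))
```

```text
t 22.5 pos [ 0.6616 -0.0167  0.0725] w [-0.  -0.1  0.1] j [-0.45, 0.84, 0.74, 1.66, -0.69, 0.91, -0.76] grip 0.0537 0.0
(0.661, -0.017, 0.006) [-0.07  0.01  6.65]
-1 3149 -0.00324400314012007 [[-0.0095, -0.0483, -0.0498], [0.008, -0.0306, -0.032], [0.0143, -0.0287, -0.006]]
1 3184 -0.003971736205321135 [[-0.0094, 0.025, -0.0498], [0.008, 0.0271, -0.0322], [0.0142, 0.046, -0.0059]]
3711 ((0.6609624624252319, -0.016092758625745773), 0.02709120325744152) ((0.6612648367881775, -0.016023002564907074), (0.04906667396426201, 0.04206157475709915), 14.318449020385742)
```

View pics/w3.png

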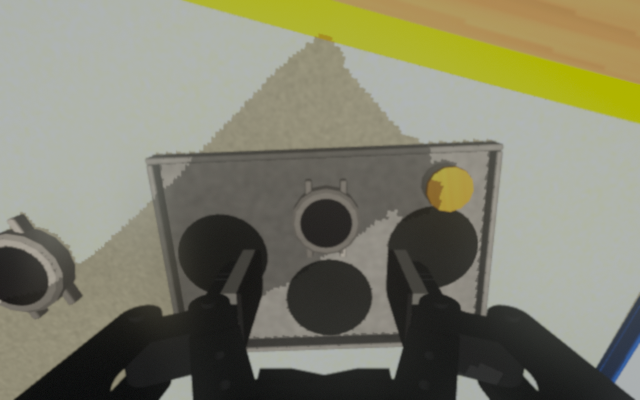

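Request:
{"method": "play_rows", "body": {
  "steps": "0 0 0 -0.1 0 3 5.4;0 0 0 -0.1 0 5 5.4;0 0 0 -0.1 0 6.2 5.4;0 0 0 -0.1 0 6.6 5.4;0 0 0 -0.1 0 6.8 5.4;0 0 0 -0.1 0 6.8 5.4;0 0 0 -0.1 0 6.8 0;0 0 0 -0.1 0 6.8 0;0 0 0 -0.1 0 6.8 0;0 0 0 -0.1 0 6.8 0;0 0 0 -0.1 0 6.8 0",
  "newtons": 30
}}

```text
time: 23.92
ee_pos: [0.6602, -0.0168, 0.0042]
tool_rot: [[0.97, 0.243, 0.001], [0.243, -0.97, 0.001], [0.001, -0.001, -1.0]]
wrist_force: [-1.1, -0.3, 5.7]
grip_width: 0.0404
grasp_force: 30.1
```

Run:
```python
from h import *
rel((.661,-.017,.085),(.484,.324,.085),(.484,.324,.04),ydeg=104)
```

```text
t 23.93 pos [ 0.6602 -0.0168  0.0042] w [-0.  -0.   0.1] j [-0.41, 0.92, 0.67, 1.7, -0.76, 0.8, -0.7] grip 0.0404 30.1
(0.661, -0.017, 0.085) [ 0.08  0.03 -8.08]
(0.484, 0.324, 0.085) [ -8.81 -37.34  -8.07]
(0.484, 0.324, 0.04) [ -8.82 -37.34  -3.57]
```

Request:
{"method": "play_rows", "body": {
  "steps": "0 0 0 0 0 -1 0;0 0 0 0 0 -3 0;0 0 0 0 0 -6 0;0 0 0 0 0 -8 0;0 0 0 0 0 -9 0;0 0 0 -0.5 -2 -9 0;0 0 0 -1.4 -6 -9 0;0 0 0 -2.6 -11 -9 0;0 0 0 -3.8 -16 -9 0;0 0 0 -5 -21 -9 0;0 0 0 -6.1 -26 -9 0;0 0 0 -7.3 -31 -9 0;0 0 0 -8.2 -35 -9 0;0 0 0 -8.8 -37.3 -9 0;0 0 0 -8.8 -37.3 -9 0;0 0 0 -8.8 -37.3 -9 0"
}}

```text
time: 25.92
ee_pos: [0.4834, 0.3231, 0.0932]
tool_rot: [[0.97, 0.243, -0.001], [0.243, -0.97, -0.0], [-0.001, 0.0, -1.0]]
wrist_force: [0.5, -0.5, -1.4]
grip_width: 0.0404
grasp_force: 30.5
```

Run:
```python
from h import *
rel((.4835,.3245,.0392),ydeg=104)
c=cam('wrist'); p,d=eyes.grab_frame('wrist');cv2.imwrite('pics/w4.png',p); X=cloud(c,d); o=env.get_obs()
m=(np.hypot(X[...,0]-.5,X[...,1]-.324)<.1)&(abs(X[...,2]-.038)<.004); m&=(p.min(2)>110)
q=X[m][:,:2].astype(np.float32); print(m.sum(),cv2.minEnclosingCircle(q))
```

```text
t 25.93 pos [0.4834 0.3231 0.0932] w [0.  0.1 0. ] j [-1.16, 0.76, 0.84, 1.87, -0.74, 0.86, -1.27] grip 0.0404 30.5
(0.4835, 0.3245, 0.0392) [ 0.05 -0.13  5.4 ]
3545 ((0.4921315014362335, 0.32420313358306885), 0.050483644008636475)
```

View pics/w4.png

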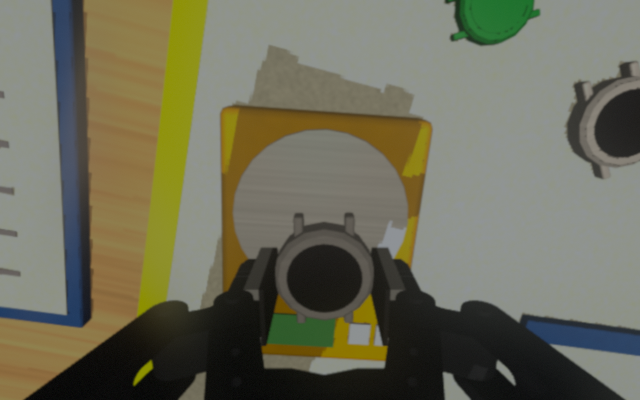

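Request:
{"method": "play_rows", "body": {
  "steps": "0 0 0 0 -0.1 1.5 0;0 0 0 0 -0.1 3.5 0;0 0 0 0 -0.1 4.8 0;0 0 0 0 -0.1 5.3 0;0 0 0 0 -0.1 5.4 0;0 0 0 0 -0.1 5.5 0;0 0 0 0 -0.1 5.5 0"
}}

```text
time: 26.85
ee_pos: [0.4839, 0.3249, 0.039]
tool_rot: [[0.97, 0.243, -0.0], [0.243, -0.97, 0.001], [0.0, -0.001, -1.0]]
wrist_force: [0.7, -0.4, -0.1]
grip_width: 0.0403
grasp_force: 30.5
```

Request:
{"method": "play_rows", "body": {
  "steps": "0 0 0 0 0 0 4.3;0 0 0 0 0 0 4.8;0 0 0 0 0 0 5.6;0 0 0 0 0 0 5.6;0 0 0 0 0 -3 5.6;0 0 0 0 0 -9 6;0 0 0 0 0 -13 8;0 0 0 0 0 -15 8.54;0 0 0 0 0 -15 8.54"
}}

```text
time: 27.98
ee_pos: [0.4844, 0.3249, 0.1899]
tool_rot: [[0.97, 0.243, 0.002], [0.243, -0.97, 0.002], [0.002, -0.002, -1.0]]
wrist_force: [0.4, 0.3, -0.3]
grip_width: 0.0854
grasp_force: 0.0
```

Run:
```python
from h import *
rel((.532,-.295,.165))
c=cam('wrist'); p,d=eyes.grab_frame('wrist');cv2.imwrite('pics/w5.png',p); X=cloud(c,d); z=X[...,2]
near=np.hypot(X[...,0]-.4845,X[...,1]-.3245)<.056
for lo,hi in ((.034,.043),(.047,.056)):
    q=X[near&(z>lo)&(z<hi)][:,:2].astype(np.float32); print(lo,len(q),cv2.minEnclosingCircle(q),cv2.minAreaRect(q))
q=X[near&(z>.046)&(z<.056)]; print(np.linalg.lstsq(np.c_[q[:,:2]-q[:,:2].mean(0),np.ones(len(q))],q[:,2],rcond=None)[0])
p,d=eyes.grab_frame('top'); X=cloud(cam('top'),d); z=X[...,2]
for nm,ct,lo,hi,r in (('swabs',(.439,-.294),.085,.103,.04),('jar',(.532,-.295),.084,.096,.033),('cap',(.625,-.297),.092,.105,.033)):
    m=(np.hypot(X[...,0]-ct[0],X[...,1]-ct[1])<r)&(z>lo)&(z<hi); q=X[m][:,:2].astype(np.float32)
    print(nm,m.sum(),np.round(cv2.minEnclosingCircle(q)[0],4),round(cv2.minEnclosingCircle(q)[1],4),cv2.minAreaRect(q)[2])
```

```text
t 27.98 pos [0.4844 0.3249 0.1899] w [-0.2 -0.  87.7] j [-1.23, 0.66, 0.95, 1.77, -0.61, 1.04, -1.37] grip 0.0854 0.0
(0.532, -0.295, 0.165) [-10.46  61.29   2.35]
0.034 9139 ((0.4849841892719269, 0.32826822996139526), 0.05252820998430252) ((0.48497945070266724, 0.328199565410614), (0.10358311980962753, 0.10364313423633575), 42.573387145996094)
0.047 1978 ((0.48418933153152466, 0.3279009461402893), 0.02668832801282406) ((0.4833715558052063, 0.32662317156791687), (0.04774731025099754, 0.04227869212627411), 20.643640518188477)
[-0.01422504 -0.00386162  0.05122608]
swabs 459 [ 0.4392 -0.2949] 0.031 16.64713478088379
jar 394 [ 0.531  -0.2959] 0.0253 43.43385314941406
cap 131 [ 0.625  -0.2973] 0.0143 20.88167381286621
```

View pics/w5.png

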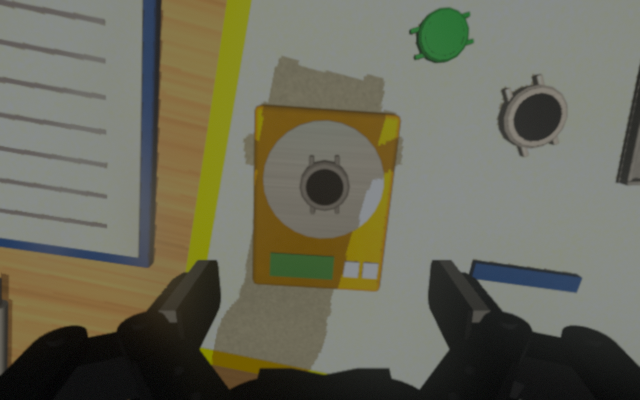

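Run:
```python
from h import *
rel((.6252,-.2965,.22),ydeg=16.4)
```

```text
t 28.07 pos [0.4833 0.3247 0.1879] w [ 0.   0.1 87.7] j [-1.23, 0.66, 0.95, 1.77, -0.62, 1.04, -1.37] grip 0.0854 0.0
(0.6252, -0.2965, 0.22) [-1.34 63.7  -3.27]
```

Request:
{"method": "play_rows", "body": {
  "steps": "0 0 -92.3 -1.3 63.7 -3.3 8.54;0 0 -92.3 -1.3 63.7 -3.3 8.54;0 0 -92.3 -1.3 63.7 -3.3 8.54;0 0 -92.3 -1.3 63.7 -3.3 8.54;0 0 -92.3 -1.3 63.7 -3.3 8.54;0 0 -92.3 -1.3 63.7 -3.3 8.54;0 0 -92.3 -1.3 63.7 -3.3 8.54;0 0 -92.3 -1.3 63.7 -3.3 8.54;0 0 -92.3 -1.3 63.7 -3.3 8.54;0 0 -92.3 -1.3 63.7 -3.3 8.54;0 0 -92.3 -1.3 63.7 -3.3 8.54;0 0 -92.3 -1.3 63.7 -3.3 8.54;0 0 -92.3 -1.3 63.7 -3.3 8.54;0 0 -92.3 -1.3 63.7 -3.3 8.54;0 0 -92.3 -1.3 63.7 -3.3 8.54;0 0 -92.3 -1.3 63.7 -3.3 8.54"
}}

```text
time: 30.08
ee_pos: [0.626, -0.2959, 0.2213]
tool_rot: [[-0.282, 0.959, -0.0], [0.959, 0.282, 0.001], [0.001, -0.0, -1.0]]
wrist_force: [0.3, -0.0, -0.3]
grip_width: 0.085
grasp_force: 0.0
```

Run:
```python
from h import *
rel((.6252,-.2965,.035))
```

```text
t 30.07 pos [ 0.626  -0.2959  0.2213] w [-0. -0. -0.] j [0.14, 0.65, 0.43, 1.41, -0.28, 1.15, 0.89] grip 0.085 0.0
(0.6252, -0.2965, 0.035) [-0.05 -0.09 18.63]
```

Request:
{"method": "play_rows", "body": {
  "steps": "0 0 0 0 -0.1 6 8.54;0 0 0 0 -0.1 11 8.54;0 0 0 0 -0.1 15 8.54;0 0 0 0 -0.1 17.5 8.54;0 0 0 0 -0.1 18.5 8.54;0 0 0 0 -0.1 18.5 8.54;0 0 0 0 -0.1 18.5 6;0 0 0 0 -0.1 18.5 0;0 0 0 0 -0.1 18.5 0;0 0 0 0 -0.1 18.5 0;0 0 0 0 -0.1 18.5 0;0 0 0 0 -0.1 18.5 0"
}}

```text
time: 31.58
ee_pos: [0.6253, -0.2969, 0.0374]
tool_rot: [[-0.282, 0.96, 0.001], [0.96, 0.282, 0.0], [-0.0, 0.001, -1.0]]
wrist_force: [-1.1, 0.8, 6.4]
grip_width: 0.0472
grasp_force: 30.7
```

```bash
python3 -c "
from h import *
rel((.656,-.088,.165),(.656,-.088,.037))"
```

```text
t 31.57 pos [ 0.6253 -0.2969  0.0374] w [ 0.1  0.  -0. ] j [0.18, 0.82, 0.35, 1.59, -0.36, 0.79, 0.97] grip 0.0472 30.7
(0.656, -0.088, 0.165) [ 19.18   8.84 -12.75]
(0.656, -0.088, 0.037) [19.18  8.83  0.05]
```

Request:
{"method": "play_rows", "body": {
  "steps": "0 0 0 0 0 -2 0;0 0 0 0 0 -6 0;0 0 0 0 0 -11 0;0 0 0 0 0 -13 0;0 0 0 2 1 -13 0;0 0 0 6 2.8 -13 0;0 0 0 10 4.7 -13 0;0 0 0 14 6.5 -13 0;0 0 0 17.5 8.1 -13 0;0 0 0 19.2 8.8 -13 0;0 0 0 19.2 8.8 -13 0;0 0 0 19.2 8.8 -9 0;0 0 0 19.2 8.8 -5 0;0 0 0 19.2 8.8 -2.5 0;0 0 0 19.2 8.8 -1 0;0 0 0 19.2 8.8 -0.4 0;0 0 0 19.2 8.8 -0.1 0;0 0 0 19.2 8.8 0 0;0 0 0 19.2 8.8 0 0"
}}

```text
time: 33.95
ee_pos: [0.6556, -0.0883, 0.0374]
tool_rot: [[-0.281, 0.96, 0.001], [0.96, 0.281, 0.0], [-0.0, 0.001, -1.0]]
wrist_force: [-2.4, -1.8, 5.0]
grip_width: 0.047
grasp_force: 31.9
```

```bash
python3 -c "
from h import *
rel((.656,-.088,.165),(.439,-.2945,.165),(.439,-.2945,.035))"
```

```text
t 33.95 pos [ 0.6556 -0.0883  0.0374] w [ 0.1  0.  -0.1] j [-0.14, 0.79, 0.36, 1.68, -0.38, 0.74, 0.68] grip 0.047 31.9
(0.656, -0.088, 0.165) [ 1.000e-02  6.000e-02 -1.276e+01]
(0.439, -0.2945, 0.165) [-13.7  -26.57 -12.78]
(0.439, -0.2945, 0.035) [-13.7  -26.58   0.22]
```

Request:
{"method": "play_rows", "body": {
  "steps": "0 0 0 0 0 0 5;0 0 0 0 0 0 5.5;0 0 0 0 0 0 7;0 0 0 0 0 0 8.54;0 0 0 0 0 -3 8.54;0 0 0 0 0 -9 8.54;0 0 0 0 0 -13 8.54;0 0 0 -1.5 -3 -13 8.54;0 0 0 -4 -7.8 -13 8.54;0 0 0 -7 -13.6 -13 8.54;0 0 0 -10 -19.4 -13 8.54;0 0 0 -12.5 -24.2 -13 8.54;0 0 0 -13.7 -26.6 -13 8.54;0 0 0 -13.7 -26.6 -13 8.54;0 0 0 -13.7 -26.6 -13 8.54;0 0 0 -13.7 -26.6 -13 8.54"
}}

```text
time: 35.95
ee_pos: [0.4396, -0.293, 0.1661]
tool_rot: [[-0.284, 0.959, -0.0], [0.959, 0.284, 0.001], [0.001, -0.0, -1.0]]
wrist_force: [-0.3, 0.2, 0.2]
grip_width: 0.0852
grasp_force: 0.0
```

```bash
python3 -c "
from h import *
rel((.439,-.2945,.165),(.439,-.2945,.035))"
```

```text
t 35.95 pos [ 0.4396 -0.293   0.1661] w [-0.  -0.1  0.1] j [0.2, 0.47, 0.43, 1.92, -0.27, 0.81, 1.07] grip 0.0852 0.0
(0.439, -0.2945, 0.165) [-0.12 -0.1   0.11]
(0.439, -0.2945, 0.035) [-0.14 -0.1  13.11]
```

Request:
{"method": "play_rows", "body": {
  "steps": "0 0 0 0 0 0 8.54;0 0 0 0 0 4 8.54;0 0 0 0 0 8 8.54;0 0 0 0 0 11 8.54;0 0 0 0 0 12.5 8.54;0 0 0 0 0 13 8.54;0 0 0 0 0 13 6;0 0 0 0 0 13 0;0 0 0 0 0 13 0;0 0 0 0 0 13 0;0 0 0 0 0 13 0;0 0 0 0 0 13 0"
}}

```text
time: 37.45
ee_pos: [0.439, -0.2943, 0.0371]
tool_rot: [[-0.281, 0.96, 0.001], [0.96, 0.281, 0.0], [-0.0, 0.001, -1.0]]
wrist_force: [-1.2, 0.1, 5.4]
grip_width: 0.0458
grasp_force: 20.5
```

```bash
python3 -c "
from h import *
rel((.6175,.04,.165),(.6175,.04,.0375))"
```

```text
t 37.45 pos [ 0.439  -0.2943  0.0371] w [ 0.1  0.  -0.1] j [0.3, 0.65, 0.31, 2.04, -0.39, 0.51, 1.18] grip 0.0458 20.5
(0.6175, 0.04, 0.165) [ 27.05  26.55 -12.77]
(0.6175, 0.04, 0.0375) [ 2.705e+01  2.654e+01 -2.000e-02]
```

Request:
{"method": "play_rows", "body": {
  "steps": "0 0 0 0 0 -2 0;0 0 0 0 0 -6 0;0 0 0 0 0 -11 0;0 0 0 0 0 -13 0;0 0 0 2 2 -13 0;0 0 0 6 5.9 -13 0;0 0 0 10 9.8 -13 0;0 0 0 14 13.8 -13 0;0 0 0 18 17.7 -13 0;0 0 0 22 21.6 -13 0;0 0 0 25 24.6 -13 0;0 0 0 27 26.5 -13 0;0 0 0 27 26.5 -13 0;0 0 0 27 26.5 -9 0;0 0 0 27 26.5 -5 0;0 0 0 27 26.5 -2.5 0;0 0 0 27 26.5 -1 0;0 0 0 27 26.5 -0.4 0;0 0 0 27 26.5 -0.1 0;0 0 0 27 26.5 0 0"
}}

```text
time: 39.95
ee_pos: [0.6172, 0.0395, 0.0372]
tool_rot: [[-0.282, 0.96, 0.001], [0.96, 0.282, 0.001], [0.001, 0.001, -1.0]]
wrist_force: [-3.1, 0.2, 9.6]
grip_width: 0.0458
grasp_force: 23.9
```

```bash
python3 -c "
from h import *
rel((.6175,.04,.165),(.5315,-.2955,.165),(.5315,-.2955,.035))"
```

```text
t 39.95 pos [0.6172 0.0395 0.0372] w [ 0. -0. -0.] j [-0.35, 0.75, 0.36, 1.8, -0.39, 0.67, 0.51] grip 0.0458 23.9
(0.6175, 0.04, 0.165) [  0.04   0.05 -12.78]
(0.5315, -0.2955, 0.165) [-29.73 -17.64 -12.81]
(0.5315, -0.2955, 0.035) [-29.74 -17.65   0.19]
```

Request:
{"method": "play_rows", "body": {
  "steps": "0 0 0 0 0 0 5;0 0 0 0 0 0 5.5;0 0 0 0 0 0 7;0 0 0 0 0 0 8.54;0 0 0 0 0 -3 8.54;0 0 0 0 0 -9 8.54;0 0 0 0 0 -13 8.54;0 0 0 -3 -1.8 -13 8.54;0 0 0 -8 -4.8 -13 8.54;0 0 0 -13.5 -8 -13 8.54;0 0 0 -19 -11.3 -13 8.54;0 0 0 -24 -14.2 -13 8.54;0 0 0 -28 -16.6 -13 8.54;0 0 0 -29.7 -17.6 -13 8.54;0 0 0 -29.7 -17.6 -13 8.54;0 0 0 -29.7 -17.6 -13 8.54;0 0 0 -29.7 -17.6 -13 8.54"
}}

```text
time: 42.08
ee_pos: [0.5324, -0.2929, 0.166]
tool_rot: [[-0.284, 0.959, -0.0], [0.959, 0.284, 0.002], [0.002, 0.0, -1.0]]
wrist_force: [0.4, -0.1, -0.2]
grip_width: 0.0853
grasp_force: 0.0
```

Request:
{"method": "play_rows", "body": {
  "steps": "0 0 0 0 0 0 8.54;0 0 0 0 0 4 8.54;0 0 0 0 0 8 8.54;0 0 0 0 0 11 8.54;0 0 0 0 0 12.5 8.54;0 0 0 0 0 13 8.54;0 0 0 0 0 13 6;0 0 0 0 0 13 0;0 0 0 0 0 13 0;0 0 0 0 0 13 0;0 0 0 0 0 13 0;0 0 0 0 0 13 0"
}}

```text
time: 43.58
ee_pos: [0.5319, -0.2952, 0.0373]
tool_rot: [[-0.281, 0.96, 0.001], [0.96, 0.281, 0.0], [-0.0, 0.001, -1.0]]
wrist_force: [-1.8, 0.5, 7.5]
grip_width: 0.0475
grasp_force: 28.8
```

```bash
python3 -c "
from h import *
rel((.6067,-.036,.165),(.6067,-.036,.0365))"
```

```text
t 43.58 pos [ 0.5319 -0.2952  0.0373] w [ 0.1  0.  -0.1] j [0.22, 0.73, 0.34, 1.83, -0.38, 0.65, 1.07] grip 0.0475 28.8
(0.6067, -0.036, 0.165) [ 22.77  14.48 -12.76]
(0.6067, -0.036, 0.0365) [22.77 14.47  0.09]
```

Request:
{"method": "play_rows", "body": {
  "steps": "0 0 0 0 0 -2 0;0 0 0 0 0 -6 0;0 0 0 0 0 -11 0;0 0 0 0 0 -13 0;0 0 0 2 1.3 -13 0;0 0 0 6 3.8 -13 0;0 0 0 11 7 -13 0;0 0 0 16 10.2 -13 0;0 0 0 20 12.7 -13 0;0 0 0 22 14 -13 0;0 0 0 22.8 14.5 -13 0;0 0 0 22.8 14.5 -13 0;0 0 0 22.8 14.5 -9 0;0 0 0 22.8 14.5 -5 0;0 0 0 22.8 14.5 -2.5 0;0 0 0 22.8 14.5 -1 0;0 0 0 22.8 14.5 -0.4 0;0 0 0 22.8 14.5 -0.1 0;0 0 0 22.8 14.5 0 0;0 0 0 22.8 14.5 0 0"
}}

```text
time: 46.08
ee_pos: [0.6069, -0.0356, 0.0374]
tool_rot: [[-0.281, 0.96, 0.001], [0.96, 0.281, 0.0], [0.0, 0.001, -1.0]]
wrist_force: [-1.8, -1.4, 4.4]
grip_width: 0.0476
grasp_force: 30.4
```

Request:
{"method": "play_rows", "body": {
  "steps": "0 0 0 0 0 0 5;0 0 0 0 0 0 5.5;0 0 0 0 0 0 7;0 0 0 0 0 0 8.54;0 0 0 0 0 -3 8.54;0 0 0 0 0 -9 8.54;0 0 0 0 0 -15 8.54;0 0 0 0 0 -20 8.54;0 0 0 -5 0 -22 8.54;0 0 0 -11 0 -22 8.54;0 0 0 -17 0 -22 8.54;0 0 0 -23 0 -22 8.54;0 0 0 -28 0 -22 8.54;0 0 0 -30 0 -22 8.54;0 0 0 -30 0 -22 8.54"
}}

```text
time: 47.95
ee_pos: [0.6903, -0.3254, 0.2551]
tool_rot: [[-0.279, 0.96, -0.002], [0.96, 0.279, 0.0], [0.001, -0.002, -1.0]]
wrist_force: [-0.6, 1.4, 0.3]
grip_width: 0.085
grasp_force: 0.0
```

Run:
```python
from h import *
rel((.5,-.3,.25))
for n in ('top','scene'):
    p,d=eyes.grab_frame(n); cv2.imwrite(f'pics/{n}9.png',p); X=cloud(cam(n),d); z=X[...,2]
    for nm,ct,lo,hi,r in (('swabs',(.6175,.039),.085,.103,.04),('jar',(.606,-.036),.084,.096,.033),('cap',(.656,-.089),.092,.105,.033),('case',(.4845,.3245),.046,.056,.033),('tin',(.7,-.081),.016,.026,.024)):
        m=(np.hypot(X[...,0]-ct[0],X[...,1]-ct[1])<r)&(z>lo)&(z<hi); q=X[m][:,:2].astype(np.float32)
        print(n,nm,m.sum(),np.round(cv2.minEnclosingCircle(q)[0],4),round(cv2.minEnclosingCircle(q)[1],4)) if m.any() else print(nm,0)
```

```text
t 47.95 pos [ 0.6903 -0.3254  0.2551] w [-0.1 -0.  -0.2] j [0.17, 0.75, 0.47, 1.12, -0.32, 1.34, 0.88] grip 0.085 0.0
(0.5, -0.3, 0.25) [  7.74 -17.56   0.55]
top swabs 433 [0.6157 0.0359] 0.031
top jar 367 [ 0.6056 -0.0356] 0.0244
top cap 126 [ 0.655  -0.0886] 0.0138
top case 270 [0.4825 0.3225] 0.0259
top tin 70 [ 0.7067 -0.0779] 0.0172
scene swabs 453 [0.618  0.0381] 0.0309
scene jar 438 [ 0.6071 -0.0354] 0.0251
scene cap 173 [ 0.6565 -0.0884] 0.0144
scene case 167 [0.4839 0.3244] 0.0265
scene tin 175 [ 0.6999 -0.0817] 0.0238
```

View pics/scene9.png

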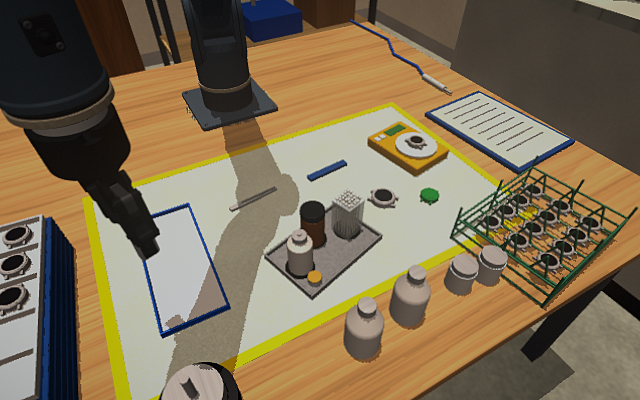

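The scene view shows all three containers upright on their spots at (299,255), (312,225) and (348,213), each within about 2 mm of where it started. The case lies flat on the pan at (416,142), and the arm is clear, so I'm handing in.

```bash
python3 -c "
from h import *
print(env.job_done())"
```

```text
the job is handed in; nothing more can be done
None
```

The job is handed in: by the last camera check, the watch case lies flat within about 2 mm of the pan's centre, and the bottle, swab box and jar stand upright within about 2 mm of their starting spots; the hand-in returned no verdict.

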